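# Sort the kitchen odds and ends into stand, tray and dish

## Task

Tidy up the four things at the front of the worktop: stand the tall slim jar in the small well and the short stout red-lidded jar in the large well of the dark wooden jar stand, lay the lemon in the rectangular wooden tray, and put the garlic in the round white dish. Keep both jars upright throughout, let go of everything, and do not disturb the onion, the tin or the glass tumbler standing nearby.

Things in the scene. Friction and masses are not known exactly. Their poses are not given: they have to be found in the camera images.
- slim_jar_mid (a point): Loose tall slim spice jar, clear with a dark lid, round, 40 mm across, 102 mm tall, 0.11 kg. The point is at its centre, half-way up (51 mm above its base); z is its upright axis. It starts upright on the worktop.
- stout_jar_mid (a point): Loose short stout jar with a red lid, round, 48 mm across, 84 mm tall, 0.2 kg (the lid's top 6 mm cannot be gripped). The point is at its centre, half-way up (42 mm above its base); z is its upright axis. It starts upright on the worktop.
- lemon_mid (a point): Loose yellow lemon, 71 mm long, 53 mm wide, 54 mm high, 0.09 kg. The point is at its centre (27 mm above the worktop at the start); x is its long axis and y its 53 mm width, both level at the start. It can roll.
- garlic_mid (a point): Loose whitish garlic bulb with a pointed top, 54 x 53 mm, 52 mm high, 0.03 kg. The point is at its centre (26 mm above its base); it starts upright, z up.
- stand: Jar stand, fixed: a dark wooden block 100 mm (its x) by 184 mm (its y), 40 mm high, with two round wells in its top, each 32 mm deep (floor 8 mm above the worktop). The small well, 58 mm across, is centred at x = 0, y = -46 mm; the large well, 72 mm across, at x = 0, y = +46 mm. Origin at the centre of the underside, z up.
- tray: Fixed rectangular open wooden tray, 120 mm (its x) by 170 mm (its y) outside, of lighter wood; walls 6 mm thick, rim 23 mm above the worktop, inner floor about 6 mm above the worktop. Origin at the centre of the underside, z up.
- dish: Fixed round open white ceramic dish, 140 mm across the rim, rim 20 mm above the worktop, wall 4 mm, flat inner floor 5 mm above the worktop and about 108 mm across. Origin at the centre of the underside, z up.
- onion_mid (a point): Bystander, leave alone: loose brown onion, 80 mm across, 88 mm high, on the worktop behind the work. The point is at its centre.
- tin_mid (a point): Bystander, leave alone: loose food tin, 75 mm across, 58 mm high, standing behind the work. The point is at its centre.
- tumbler_mid (a point): Bystander, leave alone: loose clear glass tumbler, 84 mm across, 89 mm high, standing at the left of the work. The point is at its centre. (Overhead, not to be touched: a board under the wall cabinets hangs 0.66 m above the worktop, its front edge at world x = 0.61 m, so raise the things only about 0.1 to 0.15 m and keep the arm below or in front of it.)
Things that resemble listed ones, but are neither listed nor needed, are in the scene too. Leave any purple look-alike of the part that bears garlic_mid alone.

How it is judged (in metres and radians):
At the end, for the whole second after the job is handed in: Slim jar on the floor of the small well, stout jar on that of the large well (12 and 14 mm sideways, 7 mm in height, 0.15 rad); lemon on the tray floor, centre within 48 x 72 mm of the middle; garlic on the dish floor, within 47 mm of the middle (both centres 20 to 43 mm up); all at rest (x of slim_jar_mid in the frame of stand between -0.012 and 0.012 m and y of slim_jar_mid in the frame of stand between -0.058 and -0.034 m and z of slim_jar_mid in the frame of stand between 0.052 and 0.066 m and x of stout_jar_mid in the frame of stand between -0.014 and 0.014 m and y of stout_jar_mid in the frame of stand between 0.032 and 0.06 m and z of stout_jar_mid in the frame of stand between 0.043 and 0.057 m and x of lemon_mid in the frame of tray between -0.048 and 0.048 m and y of lemon_mid in the frame of tray between -0.072 and 0.072 m and z of lemon_mid in the frame of tray between 0.02 and 0.043 m and horizontal distance between garlic_mid and dish below 0.047 m and z of garlic_mid in the frame of dish between 0.02 and 0.043 m and angle between each of slim_jar_mid, stout_jar_mid's own z axis and vertical below 0.15 rad and linear speed of each of slim_jar, stout_jar, lemon, garlic below 0.02 m/s); the robot touches nothing.
It fails at once if the onion, the tin or the tumbler is moved by more than 30 mm (distance of any of onion_mid, tin_mid, tumbler_mid from where it was at the start of the episode above 0.03 m).
It fails at once if a jar is tipped by more than 0.7 rad (angle between any of slim_jar_mid, stout_jar_mid's own z axis and vertical above 0.7 rad).
It also fails if it takes over 93 s, if anything falls off the work surface, if the arm or the gripper's body presses on something with over 40 N, if the wrist force passes 120 N, or if a joint passes its speed limit or range.

## Robot

A 7-joint arm with a two-finger parallel gripper is mounted at the origin on a cart in front of the work surface, level with it; the furniture and walls round the work are solid. World frame = base frame: x ahead of the robot, y to its left, z up, the work surface at z = 0. Lengths are in mm, angles in rad, forces in N, time in s.
With the tool pointing down it reaches from about 425 to 875 mm from the base axis. Payload 4.7 kg.
Tool frame: the origin (TCP) lies between the finger pads; the fingertips stand 17 mm ahead of it and the grasp point (between the pads) lies 2 mm behind it (r.finger_overhang is the distance from the TCP to the fingertips, in mm); z points along the fingers, y is the direction in which the jaws open and shut (so a half turn about z gives the same grasp; the last joint's range is limited). The gripper opens to 85 mm and grips with 20 to 120 N. Pads are 22 mm wide; open, the fingers measure 114 mm over their backs; the gripper's body (76 mm by 85 mm) begins 54 mm behind the grasp point. The pads swing forward as they close: fully open they stand 13 mm farther back than shut.
Start: joints at [1.206, 0.321, -0.07, 1.45, 0.023, 1.371, -0.057], TCP at [240.356, -603.947, 248.349] pointing down, gripper open.
Joint ranges: [-2.86, 2.86], [-0.3, 2.09], [-1.38, 1.24], [0.06, 2.45], [-1.56, 4.7], [0.09, 2.05], [-2.69, 2.69]. Speed limits (rad/s): [2.57, 2.57, 3.14, 3.14, 3.14, 3.14, 3.14].

## Interface

Orientations are given as [roll, pitch, yaw] about the fixed x, y, z axes, in that order (R = Rz(yaw) Ry(pitch) Rx(roll)).
In Python, from bench import r gives the robot as it stands.
- The arm moves only by the shell command python3 -m handwheel 'ROWS' [FORCE]. ROWS is JSON, a list of rows, each a list of 5 numbers: the shift along the tool's x, y, z scaled (see below), then the turn about the tool's z scaled (see below), then the opening, from 0 (shut) to 1 (fully open). A call has 1 to 10 rows; each row shifts and turns the pose as measured when the row begins, along the tool's axes as they then stand; what a row does not reach is not made up. The controller multiplies each number of a shift by 0.025 m and each number of a turn by 6 degrees. A row lasts 1/10 s, in which the tool goes at most 50 mm and 8.59 degrees, less where a joint would pass 70% of its speed; a pose out of reach is approached as far as the arm can. A call with a number of a shift or a turn outside -1 to 1 is refused whole. A call with a gripper value outside its range is refused whole. The fingers move at their own pace and stop on an object; FORCE is the grip in N (left out, the last holds). Time passes only in rows, so rows that do not move let the fingers close. It gives the time, the measured TCP pose, the force and the opening at its end, in the units of the state.
- r.get_state(): the state, without advancing time (a new reading comes with each control period).
- r.snapshot(name): name is "side" or "top"; returns a dict with "color" (420x560x3 uint8, red, green, blue), "K" (3x3 intrinsics, pixels), "eye" and "orientation" of the camera in the world. Camera axes: x right, y down, z forward; pixel columns grow to the right and rows downward; lengths in mm; the calibration is good to about 2 mm. A picture is of the moment at which its call begins. There is no depth.
- r.hand_in(): hands the job in, once; it reports no verdict.
The state is a dict: "clock": time; "qpos": joint angles; "joint_velocities": joint speeds; "joint_torque": joint torques, N m; "ee_pos": TCP position; "eef_rot": TCP orientation; "wrist_force": force on the tool from outside, world axes, zero at the start; "moment": the same for the moment, N m; "gripper_width": finger opening in mm.
Only numpy, scipy, OpenCV 4.12 (cv2) and the standard library are available. Lean on these libraries where they do the work, as an engineer would, in place of code of your own. Each camera call takes 0.05 s, during which the arm holds its last target.

## Working session

There is one attempt and no reset: what is moved stays moved. The work goes in short steps, Python scripts to look and compute and a shell command to move; the robot and the scene stay as the last step left them, time stands still between calls to the robot, and variables do not carry over. Pictures are saved under pics/ and viewed, and the job is handed in when it is done.

```bash
ls; mkdir -p pics; python3 - <<'E'
from bench import r
import cv2
s=r.get_state();print(s)
for n in("side","top"):
    d=r.snapshot(n);print(n,d["K"],d["eye"],d["orientation"])
    cv2.imwrite(f"pics/{n}0.png",d["color"][:,:,::-1])
E
```

```text
pics
{'clock': 0.0, 'qpos': array([ 1.20610852,  0.32180508, -0.07009924,  1.45168611,  0.02260448,
        1.37076047, -0.05691845]), 'joint_velocities': array([-1.25263630e-03, -8.02367134e-04, -8.92699690e-04, -1.20403450e-04,
        4.79320848e-05,  4.24727661e-04,  9.68128035e-04]), 'joint_torque': array([ 4.36835053e-04, -4.93567944e+01, -3.81887667e-01, -3.14338839e+01,
        1.29849868e-02,  1.12060196e-02,  6.88389676e-06]), 'ee_pos': array([ 240.14542955, -603.47566154,  247.2296198 ]), 'eef_rot': array([-3.13972346e+00,  9.70928586e-05,  3.78814919e-01]), 'wrist_force': array([0.38218095, 0.03525524, 0.2574271 ]), 'moment': array([ 0.02044631,  0.02357042, -0.04337324]), 'gripper_width': 85.25080632276618}
side [[420.04629357   0.         283.02672439]
 [  0.         420.04629357 213.68386587]
 [  0.           0.           1.        ]] [ 365.20239799 -566.42946194 1200.03624132] [-2.62555672e+00  1.12843552e-03 -3.28836018e-01]
top [[477.35426331   0.         283.87617971]
 [  0.         477.35426331 213.25237978]
 [  0.           0.           1.        ]] [  13.00008636 -253.81879057 1500.83283317] [-2.73449937 -0.00693249 -1.06724875]
```

View pics/side0.png

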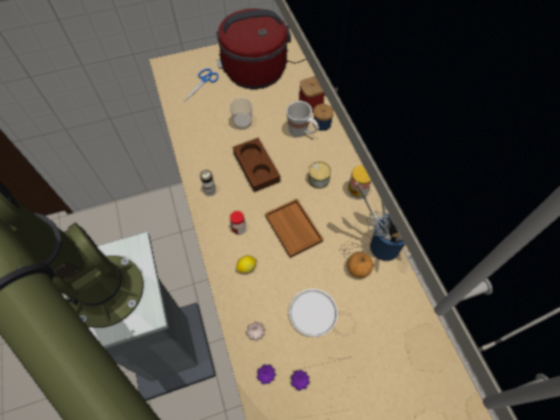

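View pics/top0.png

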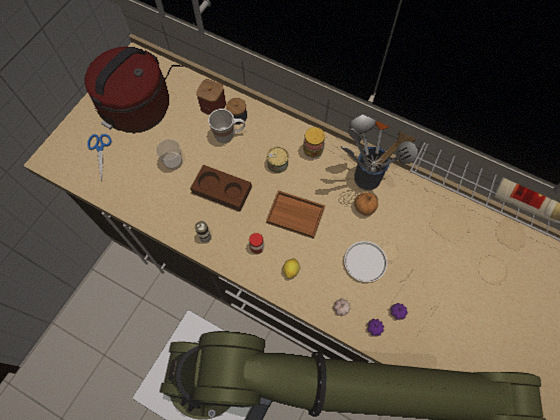

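Both views show all items. Side picture: slim jar about (207,180), stout jar (237,222), lemon (246,264), garlic (256,331), stand (256,163), tray (294,228), dish (313,313). I'll measure them with colour masks.

```bash
cat > h.py <<'E'
import numpy as np,cv2
from scipy.spatial.transform import Rotation as R
from bench import r
def snap(n,save=None):
    d=r.snapshot(n)
    d["R"]=R.from_euler("xyz",d["orientation"]).as_matrix()
    if save: cv2.imwrite("pics/"+save,d["color"][:,:,::-1])
    return d
def plane(d,uv,z):
    uv=np.atleast_2d(np.asarray(uv,float))
    v=np.c_[uv,np.ones(len(uv))]@np.linalg.inv(d["K"]).T@d["R"].T
    e=np.asarray(d["eye"]);return e+v*((z-e[2])/v[:,2])[:,None]
def proj(d,P):
    c=(np.atleast_2d(P)-d["eye"])@d["R"]@d["K"].T
    return c[:,:2]/c[:,2:]
def tri(d1,p1,d2,p2):
    A=[];b=[]
    for d,p in((d1,p1),(d2,p2)):
        v=d["R"]@np.linalg.inv(d["K"])@[p[0],p[1],1];v/=np.linalg.norm(v)
        M=np.eye(3)-np.outer(v,v);A.append(M);b.append(M@d["eye"])
    x,res,_,_=np.linalg.lstsq(np.vstack(A),np.hstack(b),rcond=None)
    return x,np.sqrt(res)
def blob(d,lo,hi,box,fill=True):
    x0,y0,x1,y1=box
    hsv=cv2.cvtColor(d["color"],cv2.COLOR_RGB2HSV)
    m=cv2.inRange(hsv,lo,hi);k=np.zeros_like(m);k[y0:y1,x0:x1]=m[y0:y1,x0:x1]
    cs,_=cv2.findContours(k,cv2.RETR_EXTERNAL,cv2.CHAIN_APPROX_NONE)
    c=max(cs,key=cv2.contourArea)
    return c
def cen(c):
    m=cv2.moments(c);return np.array([m["m10"]/m["m00"],m["m01"]/m["m00"]])
E
python3 - <<'E'
from h import *
S=snap("side");T=snap("top")
def crop(d,b,n,k):
    x0,y0,x1,y1=b
    cv2.imwrite("pics/"+n,cv2.resize(d["color"][y0:y1,x0:x1,::-1],None,fx=k,fy=k,interpolation=cv2.INTER_CUBIC))
crop(S,(185,120,345,240),"sc1.png",5);crop(T,(180,155,340,275),"tc1.png",5)
crop(S,(220,240,380,360),"sc2.png",5);crop(T,(270,210,430,330),"tc2.png",5)
E
```

```text
(no output)
```

View pics/sc1.png

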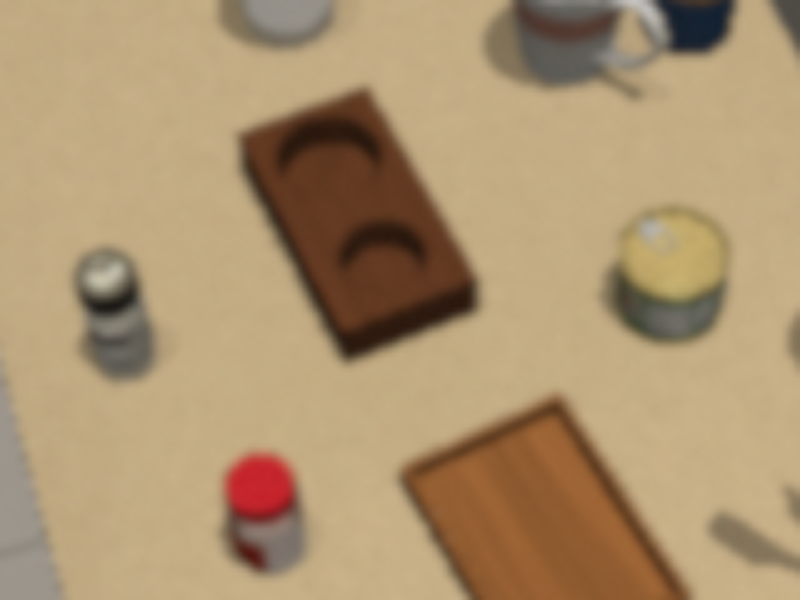

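View pics/tc1.png

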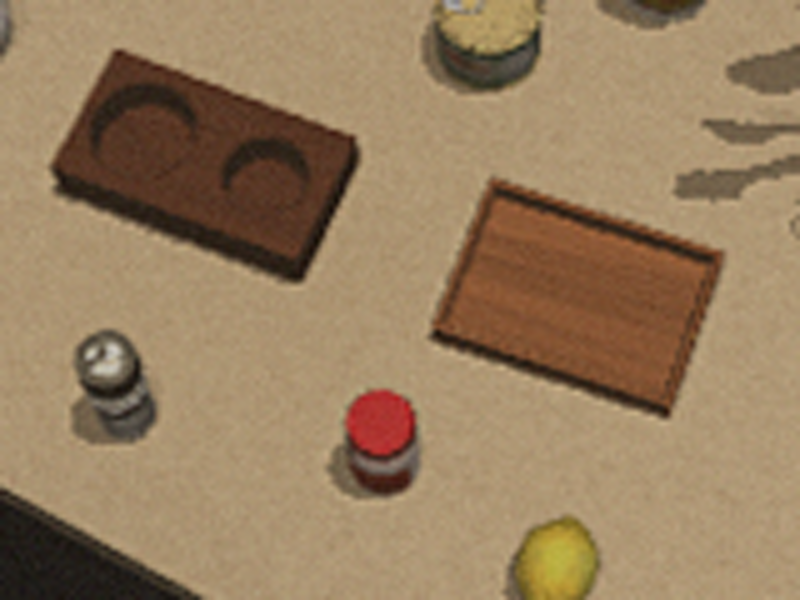

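View pics/sc2.png

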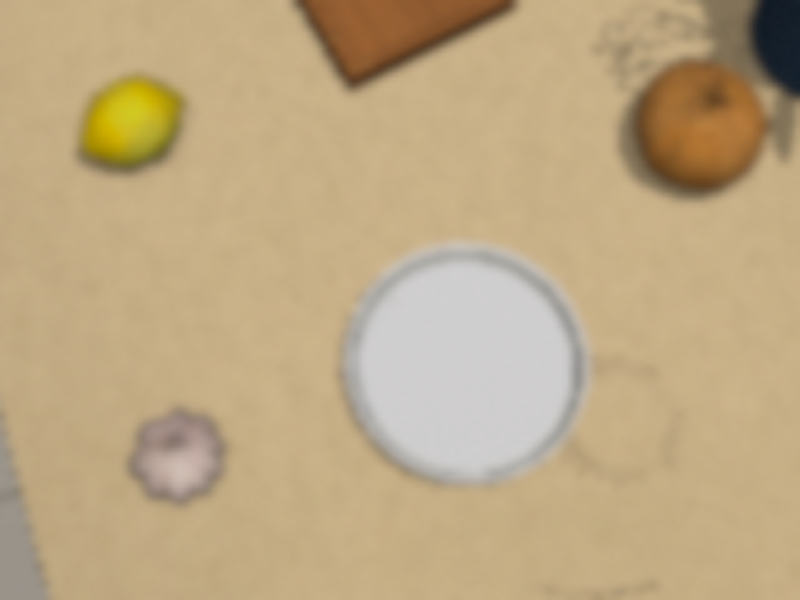

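View pics/tc2.png

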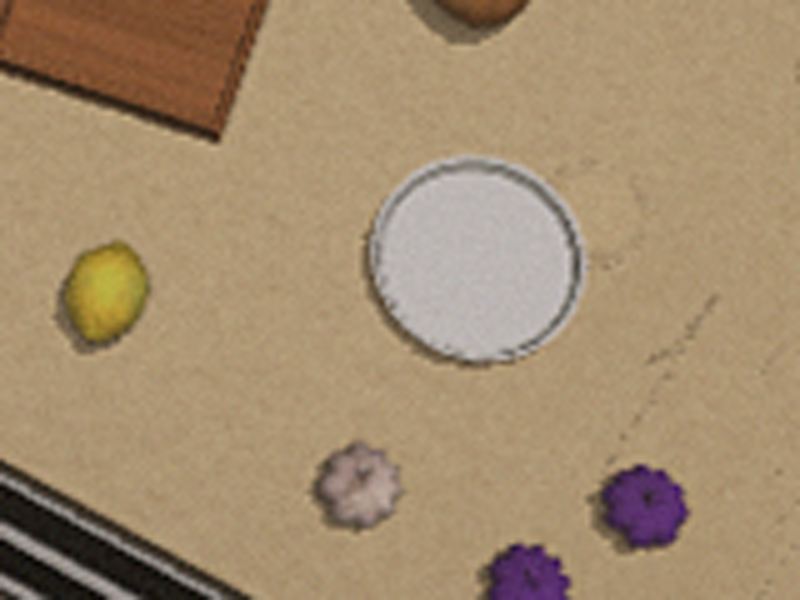

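```bash
python3 - <<'E'
from h import *
np.set_printoptions(precision=1,suppress=True)
S=snap("side");T=snap("top")
def f(x,y,o): return np.array([x/5+o[0]-.4,y/5+o[1]-.4])
so=(185,120);to=(180,155);so2=(220,240);to2=(270,210)
print("stand")
for d,o,c in((S,so,[(242,135),(368,92),(474,283),(348,338)]),(T,to,[(55,172),(118,52),(355,140),(300,265)])):
    P=plane(d,[f(*p,o) for p in c],40)[:,:2];print(P,P.mean(0),np.linalg.norm(P-np.roll(P,-1,0),axis=1))
    l=P[0]+P[1]-P[2]-P[3];print("yaw",np.arctan2(-l[0],l[1]))
print("tray")
P=plane(T,[f(*p,to) for p in[(435,330),(493,182),(720,255),(668,405)]],23)[:,:2];print(P,P.mean(0),np.linalg.norm(P-np.roll(P,-1,0),axis=1))
l=P[0]+P[1]-P[2]-P[3];print("yaw",np.arctan2(-l[0],l[1]))
# dish
for d,b in((S,(280,280,350,350)),(T,(335,235,395,290))):
    c=blob(d,(0,0,150),(180,45,255),b);q=plane(d,c[:,0,:],20)[:,:2]
    (x,y),rr=cv2.minEnclosingCircle(q.astype(np.float32));print("dish",x,y,rr)
# tri for objects
def two(n,lo,hi,bs,bt):
    a=blob(S,lo,hi,bs);b=blob(T,lo,hi,bt)
    print(n,cen(a),cen(b),*tri(S,cen(a),T,cen(b)),cv2.contourArea(a),cv2.contourArea(b));return a,b
two("redlid",(0,150,150),(10,255,255),(225,205,250,226),(245,230,267,248))
a,b=two("lemon",(20,150,80),(35,255,255),(230,250,262,276),(280,255,303,282))
for d,c in((S,a),(T,b)):
    q=plane(d,c[:,0,:],27)[:,:2].astype(np.float32);print(cv2.minAreaRect(q),cen(c), plane(d,cen(c),27))
    e=cv2.fitEllipse(q);print("ell",e)
a,b=two("garlic",(0,15,70),(180,70,255),(242,318,270,345),(328,292,356,322))
a=np.array([f(106,277,so),f(120,345,so)]);b=np.array([f(106,358,to)])
print("slim lid",tri(S,f(106,277,so),T,f(106,358,to)), plane(S,f(106,277,so),102),plane(T,f(106,358,to),102))
print("stout lid",plane(S,f(260,486,so),84),plane(T,f(381,423,to),84))
print("gar",plane(S,f(177,455,so2),26),plane(T,f(358,486,to2),26))
# wells
print("wells",plane(S,[f(330,170,so),f(382,265,so)],40),plane(T,[f(145,132,to),f(265,182,to)],40))
print(r.get_state()["clock"])
E
```

```text
stand
[[498.2 368.3]
 [592.8 376.5]
 [611.6 197.2]
 [519.  182.5]] [555.4 281.1] [ 95.  180.3  93.7 187. ]
yaw 0.10814270005705916
[[494.3 362.1]
 [593.6 375. ]
 [614.5 196.1]
 [515.7 180.8]] [554.5 278.5] [100.  180.1  99.9 182.6]
yaw 0.11690904168220664
tray
[[524.5  82.3]
 [639.6 102. ]
 [666.3 -59.7]
 [552.6 -78.9]] [595.8  11.4] [116.7 163.8 115.3 163.7]
yaw 0.16814680293896908
dish 556.5267944335938 -263.6234130859375 70.3343276977539
dish 558.9474487304688 -266.6903991699219 69.932373046875
redlid [236.  213.6] [255.5 239.1] [428.5  65.3 104.8] [5.] 14.5 103.5
lemon [245.7 264. ] [290.8 267.8] [416.1 -68.5  35.9] [0.1] 235.0 210.5
((416.2620849609375, -64.13365173339844), (51.796844482421875, 56.59522247314453), 71.13056945800781) [245.7 264. ] [[416.5 -64.6  27. ]]
ell ((416.6117248535156, -64.32827758789062), (49.04307556152344, 59.99810028076172), 109.01583862304688)
((417.7732238769531, -66.82467651367188), (59.85744094848633, 48.256221771240234), 28.962846755981445) [290.8 267.8] [[418.4 -67.4  27. ]]
ell ((418.6289367675781, -67.22611999511719), (46.63794708251953, 61.987796783447266), 103.47245788574219)
garlic [255.2 330.9] [341.7 306.9] [ 384.8 -265.3   27.7] [0.8] 244.5 167.0
slim lid (array([379.3, 235.3, 103.8]), array([0.6])) [[379.  236.3 102. ]] [[380.1 236.2 102. ]]
stout lid [[431.3  68.6  84. ]] [[431.7  66.8  84. ]]
gar [[ 385.  -263.6   26. ]] [[ 384.2 -264.2   26. ]]
wells [[547.6 319.   40. ]
 [557.7 231.1  40. ]] [[549.9 325.   40. ]
 [557.2 233.4  40. ]]
0.3
```

```bash
cat > go.py <<'E'
# prints how far to go (tool units, 1 = 25 mm / 6 deg) from the present pose to target x y grasp z yaw
import sys
from h import *
s=r.get_state();x,y,z=map(float,sys.argv[1:4])
ro=s["eef_rot"];p=s["ee_pos"]
w=R.from_euler("xyz",ro)
d=w.inv().apply(np.array([x,y,z])-p)/25
print("at",np.round(p,1),"rot",np.round(ro,3),"w",round(s["gripper_width"],1),"F",np.round(s["wrist_force"],1),"t",round(s["clock"],2))
print("need units xyz",np.round(d,2), end=" ")
if len(sys.argv)>4:
    dy=(float(sys.argv[4])-ro[2]); print("turn units",round(-np.degrees(dy)/6,2))
else: print()
E
python3 - <<'E'
from h import *
np.set_printoptions(precision=1,suppress=True)
S=snap("side");T=snap("top")
print(r.finger_overhang)
print("purple",plane(S,[(266,374),(300,380)],26),plane(T,[(375,327),(399,311)],26))
print("onion",plane(S,(360,264),44),plane(T,(366,203),44))
print("tin",plane(S,(319,170),58),plane(T,(278,154),58))
print("tumbler",plane(S,(240,121),0),plane(T,(173,158),0),plane(S,(241,106),89),plane(T,(167,148),89))
E
python3 go.py 384.7 -264 120 .379
```

```text
17.0
purple [[ 379.2 -381.9   26. ]
 [ 459.2 -424.9   26. ]] [[ 378.5 -382.    26. ]
 [ 459.2 -426.7   26. ]]
onion [[ 736.2 -181.3   44. ]] [[ 734.8 -182.7   44. ]]
tin [[740.1 166.4  58. ]] [[749.4 163.8  58. ]]
tumbler [[560.1 509.3   0. ]] [[580.9 502.5   0. ]] [[568.3 495.9  89. ]] [[569.8 497.6  89. ]]
at [ 240.3 -603.9  248.2] rot [-3.141  0.     0.379] w 85.5 F [ 0.1 -0.1 -0.3] t 0.4
need units xyz [ 10.39 -10.49   5.13] turn units -0.0
```

```bash
python3 -m handwheel '[[1,-1,0,0,1],[1,-1,0.4,0,1],[1,-1,0.4,0,1],[1,-1,0.4,0,1],[1,-1,0.4,0,1],[1,-1,0.4,0,1],[1,-1,0.4,0,1],[1,-1,0.4,0,1]]' 30; python3 go.py 384.7 -264 120 .379
```

```text
clock: 1.2
ee_pos: [353.1, -342.0, 176.3]
eef_rot: [3.134, 0.002, 0.367]
wrist_force: [1.0, 0.8, 0.1]
gripper_width: 85.3
at [ 353.1 -342.   176.3] rot [3.134e+00 2.000e-03 3.670e-01] w 85.3 F [1.  0.8 0.1] t 1.2
need units xyz [ 2.3  -2.47  2.23] turn units -0.11
```

```bash
python3 -m handwheel '[[0.8,-0.8,0.5,0,1],[0.8,-0.8,0.6,0,1],[0.7,-0.8,0.6,0,1],[0,0,0,0,1],[0,0,0,0,1]]'; python3 go.py 384.7 -264 29 .379
```

```text
clock: 1.7
ee_pos: [388.4, -256.9, 131.9]
eef_rot: [3.133, 0.001, 0.377]
wrist_force: [-0.2, -0.7, 0.4]
gripper_width: 85.4
at [ 388.4 -256.9  131.9] rot [3.133e+00 1.000e-03 3.770e-01] w 85.4 F [-0.2 -0.7  0.4] t 1.7
need units xyz [-0.24  0.18  4.12] turn units -0.02
```

```bash
python3 -m handwheel '[[-0.2,0.15,0.6,0,1],[0,0,0.8,0,1],[0,0,0.8,0,1],[0,0,0.6,0,1],[0,0,0,0,1]]'; python3 go.py 384.7 -264 28 .379
```

```text
clock: 2.2
ee_pos: [385.9, -270.2, 63.7]
eef_rot: [3.125, -0.002, 0.37]
wrist_force: [-0.5, 0.7, -0.1]
gripper_width: 85.2
at [ 385.9 -270.2   63.7] rot [ 3.125e+00 -2.000e-03  3.700e-01] w 85.2 F [-0.5  0.7 -0.1] t 2.2
need units xyz [ 0.04 -0.27  1.42] turn units -0.09
```

```bash
python3 -m handwheel '[[0,-0.25,0.5,0,1],[0,0,0.6,0,1],[0,0,0.2,0,1],[0,0,0,0,1]]'; python3 go.py 384.7 -264 28 .379
```

```text
clock: 2.6
ee_pos: [384.5, -267.3, 32.0]
eef_rot: [3.121, -0.004, 0.366]
wrist_force: [-0.1, 0.1, -0.5]
gripper_width: 85.5
at [ 384.5 -267.3   32. ] rot [ 3.121 -0.004  0.366] w 85.5 F [-0.1  0.1 -0.5] t 2.6
need units xyz [ 0.05 -0.12  0.16] turn units -0.13
```

```bash
python3 - <<'E'
from h import *
snap("side","s1.png")
E
```

```text
(no output)
```

View pics/s1.png

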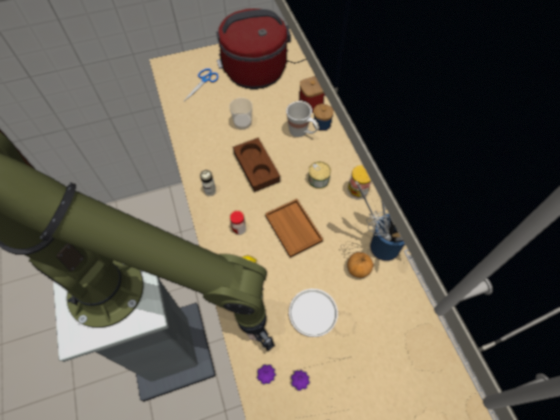

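The arm hides the garlic; gripper is near (260,335) as expected, with the purple look-alikes (266,374),(300,380) clear. Closing.

```bash
python3 -m handwheel '[[0,-0.1,0.1,0,1],[0,0,0,0,0],[0,0,0,0,0],[0,0,0,0,0],[0,0,0,0,0],[0,0,0,0,0],[0,0,0,0,0]]' 30;  python3 go.py 557.7 -265 120 .379
```

```text
clock: 3.35
ee_pos: [385.4, -265.9, 32.4]
eef_rot: [3.116, -0.006, 0.366]
wrist_force: [-0.7, -0.3, 0.4]
gripper_width: 49.3
at [ 385.4 -265.9   32.4] rot [ 3.116 -0.006  0.366] w 49.3 F [-0.7 -0.3  0.4] t 3.35
need units xyz [ 6.47  2.52 -3.4 ] turn units -0.13
```

```bash
python3 -m handwheel '[[0,0,-0.6,0,0],[0,0,-0.8,0,0],[0.3,0.1,-0.8,0,0],[0.8,0.3,-0.2,0,0],[1,0.4,0,0,0],[1,0.4,0,0,0],[1,0.4,0,0,0],[0.9,0.4,0,0,0],[0.5,0.2,0,0,0],[0,0,0,0,0]]';  python3 go.py 557.7 -265 38 .379
```

```text
clock: 4.35
ee_pos: [535.9, -267.1, 94.5]
eef_rot: [3.119, -0.004, 0.362]
wrist_force: [-0.1, 0.9, -1.0]
gripper_width: 48.8
at [ 535.9 -267.1   94.5] rot [ 3.119 -0.004  0.362] w 48.8 F [-0.1  0.9 -1. ] t 4.35
need units xyz [0.84 0.18 2.27] turn units -0.16
```

```bash
python3 -m handwheel '[[0.4,0.1,0.5,-0.1,0],[0.4,0.1,0.7,0,0],[0,0,0.6,0,0],[0,0,0.3,0,0],[0,0,0,0,0]]';  python3 go.py 557.7 -265 38 .379
```

```text
clock: 4.85
ee_pos: [553.1, -266.7, 39.2]
eef_rot: [3.121, 0.0, 0.371]
wrist_force: [-0.1, -0.7, -0.9]
gripper_width: 49.1
at [ 553.1 -266.7   39.2] rot [3.121 0.    0.371] w 49.1 F [-0.1 -0.7 -0.9] t 4.85
need units xyz [0.2  0.   0.05] turn units -0.07
```

```bash
python3 -m handwheel '[[0,0,0.05,0,0],[0,0,0,0,0.85],[0,0,0,0,0.85],[0,0,0,0,0.85],[0,0,-0.5,0,0.85],[0,0,-0.8,0,0.85],[0,0,-1,0,0.85],[0,0,-1,0,0.85],[0,0,-0.5,0,1]]';  python3 go.py 417.5 -66 120 .33
```

```text
clock: 5.75
ee_pos: [551.3, -265.5, 140.7]
eef_rot: [3.119, -0.0, 0.37]
wrist_force: [0.3, -0.2, 0.9]
gripper_width: 84.3
at [ 551.3 -265.5  140.7] rot [ 3.119 -0.     0.37 ] w 84.3 F [ 0.3 -0.2  0.9] t 5.75
need units xyz [-2.1  -9.39  0.61] turn units 0.39
```

```bash
python3 -m handwheel '[[-0.2,-0.7,0,0.1,1],[-0.2,-1,0,0.1,1],[-0.2,-1,0,0.1,1],[-0.2,-1,0,0.1,1],[-0.2,-1,0,0,1],[-0.2,-1,0,0,1],[-0.2,-1,0.1,0,1],[-0.2,-0.9,0.2,0,1],[-0.2,-0.6,0.2,0,1],[0,0,0,0,1]]';  python3 go.py 417.5 -66 27 .33
python3 - <<'E'
from h import *
snap("side","s2.png")
E
```

```text
clock: 6.75
ee_pos: [440.2, -82.3, 129.9]
eef_rot: [3.107, -0.01, 0.327]
wrist_force: [0.6, 0.4, -0.7]
gripper_width: 85.6
at [440.2 -82.3 129.9] rot [ 3.107 -0.01   0.327] w 85.6 F [ 0.6  0.4 -0.7] t 6.75
need units xyz [-0.69 -1.05  4.08] turn units -0.03
```

View pics/s2.png

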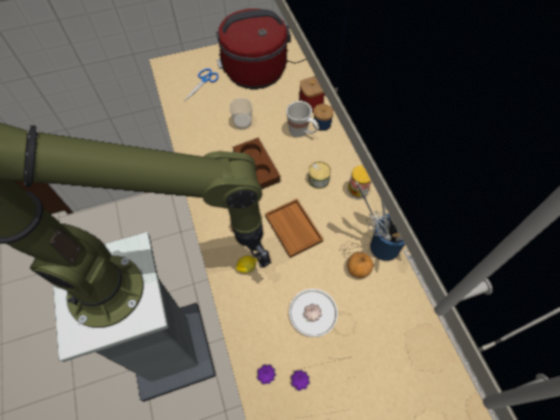

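Garlic sits centred in the dish (312,312); lemon still at (246,264), gripper above and beside it.

```bash
python3 -m handwheel '[[-0.3,-0.4,0,0,1],[-0.3,-0.4,0.3,0,1],[0,-0.1,0.6,0,1],[0,0,0.8,0,1],[0,0,0.4,0,1],[0,0,0,0,1]]';  python3 go.py 417.5 -66 27 .33
```

```text
clock: 7.4
ee_pos: [420.1, -69.5, 76.1]
eef_rot: [3.104, -0.015, 0.322]
wrist_force: [-1.0, -0.3, 0.9]
gripper_width: 85.2
at [420.1 -69.5  76.1] rot [ 3.104 -0.015  0.322] w 85.2 F [-1.  -0.3  0.9] t 7.4
need units xyz [-0.08 -0.24  1.96] turn units -0.08
```

```bash
python3 -m handwheel '[[-0.05,-0.2,0.6,0,1],[-0.05,-0.05,0.7,0,1],[0,0,0.5,0,1],[0,0,0.1,0,1],[0,0,0,0,1]]';  python3 go.py 417.5 -66 27 .33
```

```text
clock: 7.9
ee_pos: [418.9, -66.8, 29.0]
eef_rot: [3.102, -0.018, 0.32]
wrist_force: [-0.2, -0.8, -0.5]
gripper_width: 85.6
at [418.9 -66.8  29. ] rot [ 3.102 -0.018  0.32 ] w 85.6 F [-0.2 -0.8 -0.5] t 7.9
need units xyz [-0.04 -0.05  0.08] turn units -0.1
```

```bash
python3 -m handwheel '[[-0.05,-0.05,0.1,0,1],[0,0,0,0,0.5],[0,0,0,0,0],[0,0,0,0,0],[0,0,0,0,0],[0,0,0,0,0],[0,0,-0.4,0,0],[0,0,-0.7,0,0],[0,0,-0.8,0,0],[0,0,-0.8,0,0]]' 35;  python3 go.py 596 11.5 110 .33
```

```text
clock: 8.9
ee_pos: [414.1, -63.4, 97.0]
eef_rot: [3.105, -0.015, 0.32]
wrist_force: [-0.1, -0.3, -0.2]
gripper_width: 50.0
at [414.1 -63.4  97. ] rot [ 3.105 -0.015  0.32 ] w 50.0 F [-0.1 -0.3 -0.2] t 8.9
need units xyz [ 7.85 -0.54 -0.42] turn units -0.1
```

```bash
python3 -m handwheel '[[0.6,0,-0.5,0,0],[0.9,0,-0.2,0,0],[1,-0.1,0,0,0],[1,-0.1,0,0,0],[1,-0.1,0,0,0],[1,-0.1,0,0,0],[1,-0.1,0,0,0],[0.8,0,0,0,0],[0.5,0,0,0,0],[0,0,0,0,0]]';  python3 go.py 596 11.5 35 .33
python3 - <<'E'
from h import *
snap("side","s3.png")
E
```

```text
clock: 9.9
ee_pos: [602.7, 12.2, 128.0]
eef_rot: [3.1, -0.022, 0.317]
wrist_force: [0.0, -0.0, -0.6]
gripper_width: 50.0
at [602.7  12.2 128. ] rot [ 3.1   -0.022  0.317] w 50.0 F [ 0.  -0.  -0.6] t 9.9
need units xyz [-0.35 -0.21  3.71] turn units -0.12
```

View pics/s3.png

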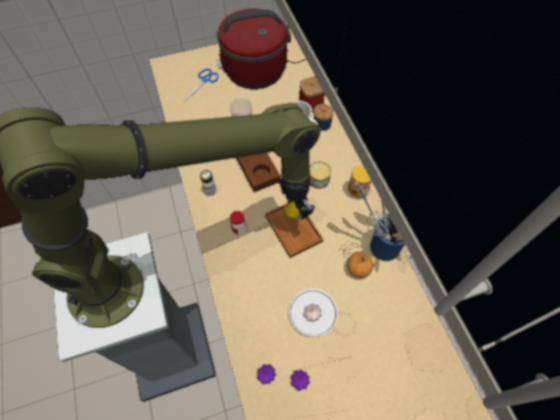

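Lemon held over the tray, at (293,210). Lowering.

```bash
python3 -m handwheel '[[-0.2,0,0.6,0,0],[-0.1,0,0.8,0,0],[0,0,0.8,0,0],[0,0,0.8,0,0],[0,0,0.4,0,0],[0,0,0,0,0]]';  python3 go.py 596 11.5 34 .33
```

```text
clock: 10.55
ee_pos: [589.5, 1.7, 36.9]
eef_rot: [3.097, -0.014, 0.314]
wrist_force: [-0.3, 0.5, -1.5]
gripper_width: 49.9
at [589.5   1.7  36.9] rot [ 3.097 -0.014  0.314] w 49.9 F [-0.3  0.5 -1.5] t 10.55
need units xyz [ 0.37 -0.3   0.11] turn units -0.16
```

```bash
python3 -m handwheel '[[0,0,0.1,0,0],[0,0,0,0,0],[0,0,0,0,0.7],[0,0,0,0,0.9],[0,0,0,0,0.9],[0,0,-0.5,0,0.9],[0,0,-0.8,0,0.9],[0,0,-1,0,1],[0,0,-1,0,1],[0,0,-1,0,1]]';  python3 go.py 431.5 67.7 140 .33
```

```text
clock: 11.55
ee_pos: [585.7, 6.2, 148.8]
eef_rot: [3.097, -0.014, 0.314]
wrist_force: [0.5, -0.2, -0.3]
gripper_width: 85.3
at [585.7   6.2 148.8] rot [ 3.097 -0.014  0.314] w 85.3 F [ 0.5 -0.2 -0.3] t 11.55
need units xyz [-5.11 -4.26  0.09] turn units -0.15
```

```bash
python3 -m handwheel '[[-0.6,-0.5,0,0,1],[-0.9,-0.7,0,0,1],[-0.9,-0.8,0,0,1],[-0.9,-0.8,0,0,1],[-0.8,-0.7,0,0,1],[-0.6,-0.5,0,0,1],[0,0,0,0,1]]';  python3 go.py 431.5 67.7 60 .33
python3 - <<'E'
from h import *
snap("side","s4.png")
E
```

```text
clock: 12.25
ee_pos: [443.9, 69.2, 153.6]
eef_rot: [3.089, -0.032, 0.317]
wrist_force: [0.4, -0.0, 0.3]
gripper_width: 85.2
at [443.9  69.2 153.6] rot [ 3.089 -0.032  0.317] w 85.2 F [ 0.4 -0.   0.3] t 12.25
need units xyz [-0.61 -0.29  3.71] turn units -0.13
```

View pics/s4.png

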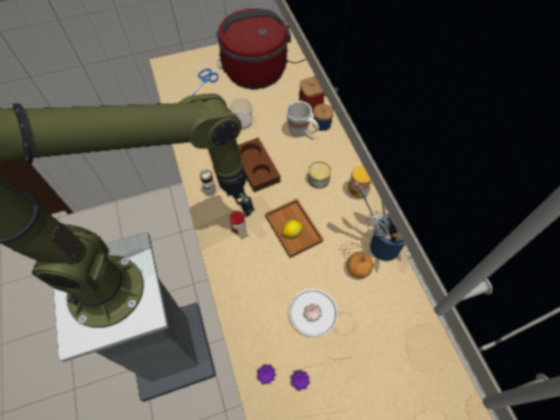

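Lemon lies in the tray (292,228); stout jar at (237,222) with the gripper just beyond it.

```bash
python3 -m handwheel '[[-0.3,-0.15,0,0,1],[-0.25,-0.1,0.2,0,1],[0,0,0.5,0,1],[0,0,0.3,0,1],[0,0,0,0,1]]';  python3 go.py 431.5 67.7 60 .33
```

```text
clock: 12.8
ee_pos: [433.2, 68.4, 127.2]
eef_rot: [3.089, -0.037, 0.314]
wrist_force: [-0.8, -0.0, -0.0]
gripper_width: 85.2
at [433.2  68.4 127.2] rot [ 3.089 -0.037  0.314] w 85.2 F [-0.8 -0.  -0. ] t 12.8
need units xyz [-0.17 -0.14  2.68] turn units -0.15
```

```bash
python3 -m handwheel '[[-0.1,-0.1,0.6,0,1],[-0.05,-0.05,0.7,0,1],[0,0,0.7,0,1],[0,0,0.4,0,1],[0,0,0,0,1]]';  python3 go.py 431.5 67.7 60 .33
```

```text
clock: 13.3
ee_pos: [432.7, 68.4, 63.8]
eef_rot: [3.092, -0.036, 0.313]
wrist_force: [0.6, 0.3, -0.2]
gripper_width: 85.6
at [432.7  68.4  63.8] rot [ 3.092 -0.036  0.313] w 85.6 F [ 0.6  0.3 -0.2] t 13.3
need units xyz [-0.06  0.    0.15] turn units -0.16
```

```bash
python3 -m handwheel '[[-0.05,0,0.15,0,1],[0,0,0,0,1],[0,0,0,0,0.5],[0,0,0,0,0],[0,0,0,0,0],[0,0,0,0,0],[0,0,0,0,0]]' 50;  python3 go.py 549.8 325.2 150 .33
```

```text
clock: 14.0
ee_pos: [434.0, 68.5, 62.7]
eef_rot: [3.091, -0.04, 0.313]
wrist_force: [0.1, -0.9, -1.8]
gripper_width: 47.0
at [434.   68.5  62.7] rot [ 3.091 -0.04   0.313] w 47.0 F [ 0.1 -0.9 -1.8] t 14.0
need units xyz [ 7.7  -8.17 -3.61] turn units -0.16
```

```bash
python3 -m handwheel '[[0,0,-0.5,0,0],[0,0,-0.8,0,0],[0,0,-0.9,0,0],[0,0,-0.9,0,0],[0.2,-0.2,-0.7,0,0],[0.5,-0.5,-0.3,0,0],[0.8,-0.8,0,0,0],[0.9,-0.9,0,0,0],[0.9,-0.9,0,0,0],[0.9,-0.9,0,0,0]]';  python3 go.py 549.8 325.2 150 .33
```

```text
clock: 15.0
ee_pos: [496.0, 203.0, 173.9]
eef_rot: [3.085, -0.041, 0.304]
wrist_force: [0.9, 0.5, -1.3]
gripper_width: 47.0
at [496.  203.  173.9] rot [ 3.085 -0.041  0.304] w 47.0 F [ 0.9  0.5 -1.3] t 15.0
need units xyz [ 3.47 -4.07  0.87] turn units -0.25
```

```bash
python3 -m handwheel '[[0.8,-0.8,0.1,-0.1,0],[0.8,-0.9,0.2,-0.1,0],[0.7,-0.8,0.2,0,0],[0.5,-0.6,0.1,0,0],[0.3,-0.3,0,0,0],[0,0,0,0,0],[0,0,0,0,0]]';  python3 go.py 549.8 325.2 71 .33
python3 - <<'E'
from h import *
snap("side","s5.png");snap("top","t5.png")
E
```

```text
clock: 15.7
ee_pos: [546.2, 313.6, 160.0]
eef_rot: [3.086, -0.039, 0.327]
wrist_force: [0.7, 0.1, -1.9]
gripper_width: 47.2
at [546.2 313.6 160. ] rot [ 3.086 -0.039  0.327] w 47.2 F [ 0.7  0.1 -1.9] t 15.7
need units xyz [ 0.15 -0.59  3.54] turn units -0.02
```

View pics/s5.png

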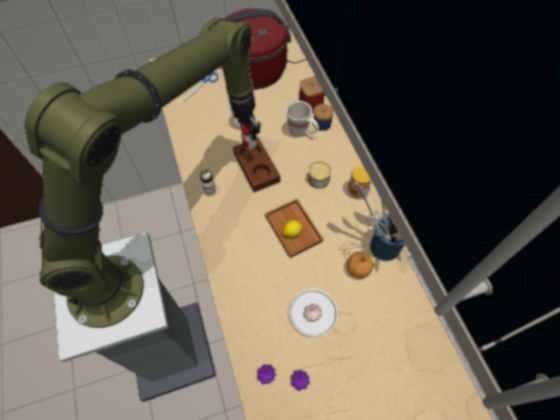

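View pics/t5.png

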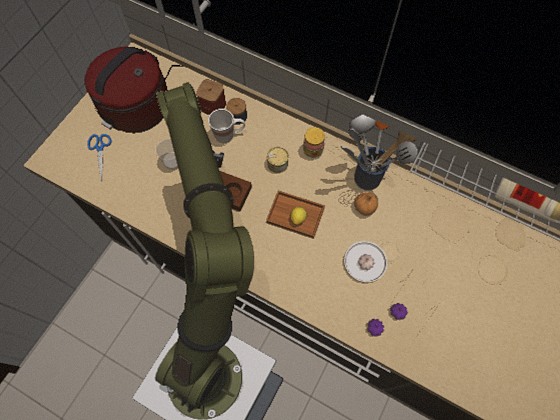

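Jar held above the large well, around side (250,145). Lowering in stages.

```bash
python3 -m handwheel '[[0.15,-0.3,0.2,0,0],[0.05,-0.25,0.5,0,0],[0,-0.1,0.4,0,0],[0,0,0.2,0,0],[0,0,0,0,0],[0,0,0,0,0]]';  python3 go.py 551.3 325.5 71 .33
```

```text
clock: 16.4
ee_pos: [547.6, 326.8, 123.6]
eef_rot: [3.083, -0.038, 0.324]
wrist_force: [0.3, -0.2, -0.5]
gripper_width: 47.2
at [547.6 326.8 123.6] rot [ 3.083 -0.038  0.324] w 47.2 F [ 0.3 -0.2 -0.5] t 16.4
need units xyz [ 0.04 -0.03  2.11] turn units -0.06
```

```bash
python3 -m handwheel '[[0.05,-0.05,0.4,0,0],[0,0,0.4,0,0],[0,0,0,0,0]]';  python3 go.py 551.3 325.5 71 .33
```

```text
clock: 16.7
ee_pos: [550.1, 327.3, 102.3]
eef_rot: [3.083, -0.039, 0.323]
wrist_force: [-0.9, -0.2, -1.6]
gripper_width: 47.1
at [550.1 327.3 102.3] rot [ 3.083 -0.039  0.323] w 47.1 F [-0.9 -0.2 -1.6] t 16.7
need units xyz [-0.03  0.01  1.25] turn units -0.06
```

```bash
python3 -m handwheel '[[0,0,0.4,0,0],[0,0,0.4,0,0],[0,0,0.25,0,0],[0,0,0.1,0,0],[0,0,0,0,0]]';  python3 go.py 551.3 325.5 71 .33
```

```text
clock: 17.2
ee_pos: [552.0, 325.7, 70.6]
eef_rot: [3.083, -0.039, 0.323]
wrist_force: [0.7, 1.1, -0.2]
gripper_width: 47.0
at [552.  325.7  70.6] rot [ 3.083 -0.039  0.323] w 47.0 F [ 0.7  1.1 -0.2] t 17.2
need units xyz [-0.03 -0.   -0.02] turn units -0.07
```

```bash
python3 -m handwheel '[[0,0,0,0,0],[0,0,0,0,0.7],[0,0,0,0,0.8],[0,0,0,0,0.8],[0,0,-0.3,0,0.8],[0,0,-0.6,0,0.8],[0,0,-0.9,0,0.8],[0,0,-0.9,0,0.8],[0,0,-0.9,0,1],[0,0,-0.5,0,1]]';  python3 go.py 379.7 236 160 .33
python3 - <<'E'
from h import *
snap("side","s6.png")
E
```

```text
clock: 18.2
ee_pos: [546.3, 331.7, 182.8]
eef_rot: [3.084, -0.043, 0.324]
wrist_force: [0.7, 0.5, -0.1]
gripper_width: 85.5
at [546.3 331.7 182.8] rot [ 3.084 -0.043  0.324] w 85.5 F [ 0.7  0.5 -0.1] t 18.2
need units xyz [-7.57  1.47  0.68] turn units -0.06
```

View pics/s6.png

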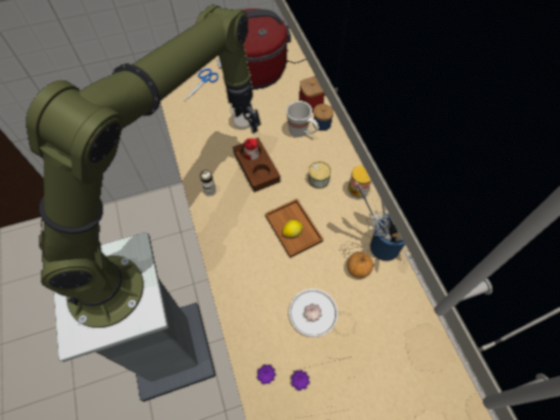

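Stout jar stands in the large well (252,147). Next, the slim jar at (207,180).

```bash
python3 -m handwheel '[[-0.6,0.1,0,0,1],[-0.9,0.2,0,0,1],[-1,0.2,0,0,1],[-1,0.2,0,0,1],[-1,0.2,0,0,1],[-1,0.2,0,0,1],[-0.8,0.1,0,0,1],[-0.4,0.1,0,0,1],[0,0,0,0,1]]';  python3 go.py 379.7 236 73 .33
```

```text
clock: 19.15
ee_pos: [391.9, 244.8, 177.2]
eef_rot: [3.083, -0.045, 0.323]
wrist_force: [0.6, 0.1, 0.1]
gripper_width: 84.9
at [391.9 244.8 177.2] rot [ 3.083 -0.045  0.323] w 84.9 F [0.6 0.1 0.1] t 19.15
need units xyz [-0.76 -0.06  4.14] turn units -0.06
```

```bash
python3 -m handwheel '[[-0.4,0,0,0,1],[-0.3,0,0.3,0,1],[0,0,0.5,0,1],[0,0,0.4,0,1],[0,0,0,0,1]]';  python3 go.py 379.7 236 73 .33
python3 - <<'E'
from h import *
S=snap("side");T=snap("top")
a=np.vstack([S["color"][130:250,150:290],T["color"][160:280,160:300]])
cv2.imwrite("pics/s7.png",cv2.resize(np.hstack([S["color"][120:240,150:290],T["color"][160:280,150:290]])[:,:,::-1],None,fx=2.8,fy=2.8,interpolation=cv2.INTER_CUBIC))
E
```

```text
clock: 19.65
ee_pos: [378.1, 238.5, 143.7]
eef_rot: [3.083, -0.047, 0.323]
wrist_force: [-0.7, -0.2, 0.7]
gripper_width: 85.5
at [378.1 238.5 143.7] rot [ 3.083 -0.047  0.323] w 85.5 F [-0.7 -0.2  0.7] t 19.65
need units xyz [-0.1  -0.05  2.83] turn units -0.06
```

View pics/s7.png

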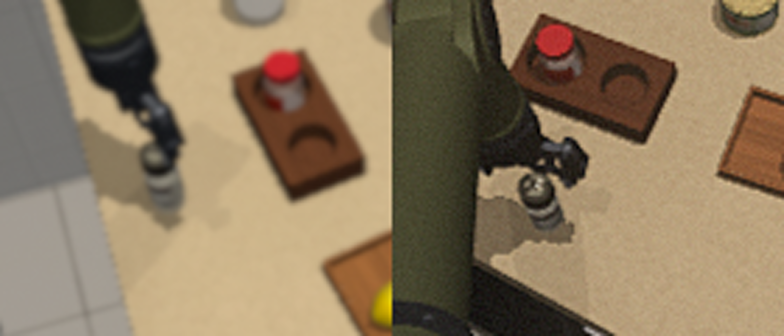

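Gripper above the slim jar, jar untouched and upright; stout jar upright in its well.

```bash
python3 -m handwheel '[[-0.1,-0.05,0.6,0,1],[0,0,0.7,0,1],[0,0,0.7,0,1],[0,0,0.5,0,1],[0,0,0,0,1]]';  python3 go.py 379.7 236 73 .33
```

```text
clock: 20.25
ee_pos: [383.2, 239.2, 82.3]
eef_rot: [3.086, -0.053, 0.323]
wrist_force: [-0.6, -0.9, -0.9]
gripper_width: 85.5
at [383.2 239.2  82.3] rot [ 3.086 -0.053  0.323] w 85.5 F [-0.6 -0.9 -0.9] t 20.25
need units xyz [-0.19  0.06  0.37] turn units -0.07
```

```bash
python3 -m handwheel '[[-0.15,0.05,0.2,0,1],[-0.05,0,0.2,0,1],[0,0,0,0,1],[0,0,0,0,0.5],[0,0,0,0,0],[0,0,0,0,0],[0,0,0,0,0],[0,0,0,0,0],[0,0,0,0,0]]' 40;  python3 go.py 379.7 236 73 .33
```

```text
clock: 21.15
ee_pos: [381.5, 238.1, 74.8]
eef_rot: [3.088, -0.059, 0.323]
wrist_force: [-0.5, 0.8, -1.1]
gripper_width: 40.0
at [381.5 238.1  74.8] rot [ 3.088 -0.059  0.323] w 40.0 F [-0.5  0.8 -1.1] t 21.15
need units xyz [-0.1   0.05  0.07] turn units -0.07
```

```bash
python3 -m handwheel '[[0,0,-0.5,0,0],[0,0,-0.8,0,0],[0,0,-0.9,0,0],[0,0,-0.9,0,0],[0.3,0.1,-0.7,0,0],[0.6,0.2,-0.2,0,0],[0.9,0.3,0,0,0],[0.9,0.3,0,0,0],[0.9,0.3,0,0,0],[0.9,0.3,0,0,0]]';  python3 go.py 561.5 234.5 160 .33
```

```text
clock: 22.15
ee_pos: [490.9, 237.7, 182.9]
eef_rot: [3.08, -0.05, 0.325]
wrist_force: [-0.1, -0.3, -1.2]
gripper_width: 39.5
at [490.9 237.7 182.9] rot [ 3.08  -0.05   0.325] w 39.5 F [-0.1 -0.3 -1.2] t 22.15
need units xyz [2.59 0.96 1.11] turn units -0.05
```

```bash
python3 -m handwheel '[[0.7,0.25,0.1,0,0],[0.6,0.25,0.2,0,0],[0.5,0.2,0.2,0,0],[0.2,0.05,0.2,0,0],[0,0,0,0,0],[0,0,0,0,0]]';  python3 go.py 561.5 234.5 83 .33
python3 - <<'E'
from h import *
S=snap("side");T=snap("top")
cv2.imwrite("pics/s8.png",cv2.resize(np.hstack([S["color"][90:210,180:320],T["color"][120:240,150:290]])[:,:,::-1],None,fx=2.8,fy=2.8,interpolation=cv2.INTER_CUBIC))
E
```

```text
clock: 22.75
ee_pos: [548.6, 231.8, 164.4]
eef_rot: [3.081, -0.043, 0.32]
wrist_force: [-0.1, 0.2, -1.1]
gripper_width: 39.9
at [548.6 231.8 164.4] rot [ 3.081 -0.043  0.32 ] w 39.9 F [-0.1  0.2 -1.1] t 22.75
need units xyz [ 0.38 -0.14  3.27] turn units -0.09
```

View pics/s8.png

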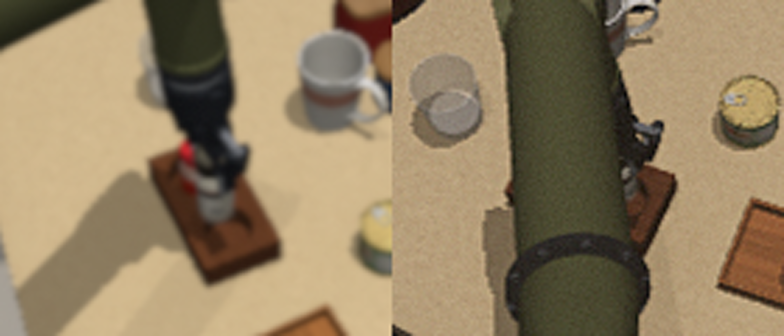

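Slim jar held over the small well, clear of the stout jar's lid. Lowering.

```bash
python3 -m handwheel '[[0.25,-0.1,0.3,0,0],[0.15,0,0.4,0,0],[0.05,0,0.4,0,0],[0,0,0.3,0,0],[0,0,0,0,0],[0,0,0,0,0]]';  python3 go.py 561.5 234.5 83 .33
```

```text
clock: 23.45
ee_pos: [560.2, 237.1, 127.1]
eef_rot: [3.079, -0.043, 0.322]
wrist_force: [-0.4, -0.5, -0.8]
gripper_width: 39.8
at [560.2 237.1 127.1] rot [ 3.079 -0.043  0.322] w 39.8 F [-0.4 -0.5 -0.8] t 23.45
need units xyz [-0.06  0.01  1.77] turn units -0.07
```

```bash
python3 -m handwheel '[[0,0,0.4,0,0],[0,0,0.4,0,0],[0,0,0.4,0,0],[0,0,0.2,0,0],[0,0,0,0,0]]';  python3 go.py 561.5 234.5 83 .33
```

```text
clock: 23.95
ee_pos: [562.5, 235.0, 89.1]
eef_rot: [3.079, -0.043, 0.322]
wrist_force: [-0.5, 0.0, -2.0]
gripper_width: 39.9
at [562.5 235.   89.1] rot [ 3.079 -0.043  0.322] w 39.9 F [-0.5  0.  -2. ] t 23.95
need units xyz [-0.05 -0.01  0.24] turn units -0.08
```

```bash
python3 -m handwheel '[[0,0,0.15,0,0],[0,0,0.1,0,0],[0,0,0,0,0]]';  python3 go.py 561.5 234.5 83 .33
```

```text
clock: 24.25
ee_pos: [563.4, 235.1, 83.1]
eef_rot: [3.079, -0.044, 0.322]
wrist_force: [-0.1, 0.3, -0.3]
gripper_width: 39.6
at [563.4 235.1  83.1] rot [ 3.079 -0.044  0.322] w 39.6 F [-0.1  0.3 -0.3] t 24.25
need units xyz [-0.08 -0.    0.  ] turn units -0.08
```

Weight is off the wrist: jar is on the well floor. Release and retreat.

```bash
python3 -m handwheel '[[0,0,0,0,0],[0,0,0,0,0.6],[0,0,0,0,0.75],[0,0,0,0,0.75],[0,0,-0.3,0,0.75],[0,0,-0.6,0,0.75],[0,0,-0.9,0,0.75],[0,0,-0.9,0,0.75],[0,0,-0.9,0,0.75],[0,0,-0.5,0,0.75]]'; python3 -m handwheel '[[-0.5,0.5,0,0,1],[-0.8,0.8,0,0,1],[-0.8,0.8,0,0,1],[-0.8,1,0,0,1],[-0.8,1,0,0,1],[-0.6,1,0,0,1],[-0.2,1,0,0,1],[0,1,0,0,1],[0,0.6,0,0,1],[0,0,0,0,1]]'
python3 - <<'E'
from h import *
np.set_printoptions(precision=1,suppress=True)
S=snap("side","s9.png");T=snap("top","t9.png")
cv2.imwrite("pics/c9.png",cv2.resize(np.hstack([S["color"][110:230,200:340],T["color"][140:260,180:320]])[:,:,::-1],None,fx=2.8,fy=2.8,interpolation=cv2.INTER_CUBIC))
E
```

```text
clock: 25.25
ee_pos: [556.7, 240.9, 193.8]
eef_rot: [3.08, -0.047, 0.323]
wrist_force: [-0.3, 0.7, 0.1]
gripper_width: 64.1
clock: 26.25
ee_pos: [509.6, 19.8, 209.1]
eef_rot: [3.077, -0.058, 0.33]
wrist_force: [-0.0, 0.1, 0.4]
gripper_width: 85.7
```

View pics/s9.png

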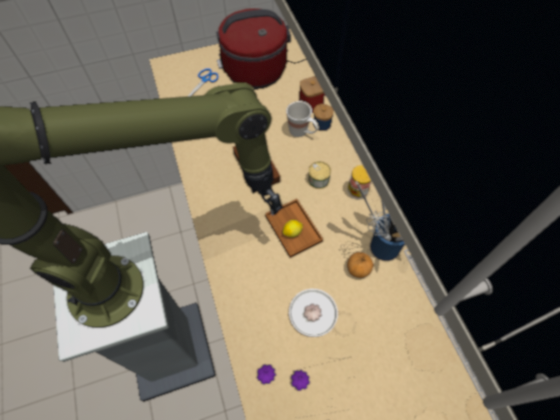

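View pics/c9.png

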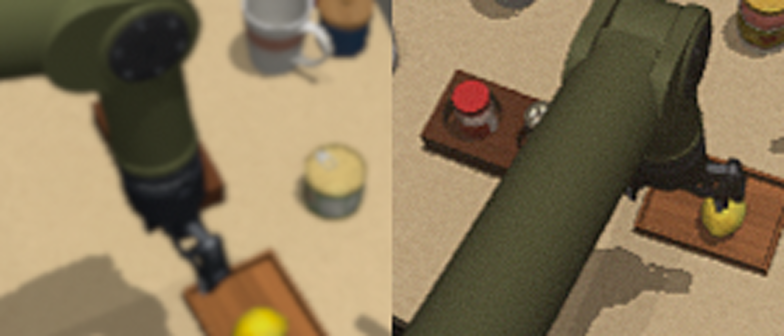

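The arm still hides the stand (side, near (255,165)); move farther right and look again.

```bash
python3 -m handwheel '[[-0.5,0.8,0,0,1],[-0.5,1,0,0,1],[-0.5,1,0,0,1],[-0.5,1,0,0,1],[-0.2,1,0,0,1],[0,1,0,0,1],[0,1,0,0,1],[0,1,0,0,1],[0,0.6,0,0,1],[0,0,0,0,1]]'
python3 - <<'E'
from h import *
np.set_printoptions(precision=1,suppress=True)
S=snap("side","s10.png");T=snap("top","t10.png")
cv2.imwrite("pics/c10.png",cv2.resize(np.hstack([S["color"][110:230,200:340],T["color"][140:260,180:320]])[:,:,::-1],None,fx=2.8,fy=2.8,interpolation=cv2.INTER_CUBIC))
E
```

```text
clock: 27.35
ee_pos: [531.0, -177.3, 217.7]
eef_rot: [3.086, -0.059, 0.367]
wrist_force: [0.5, -0.0, -0.1]
gripper_width: 85.9
```

View pics/s10.png

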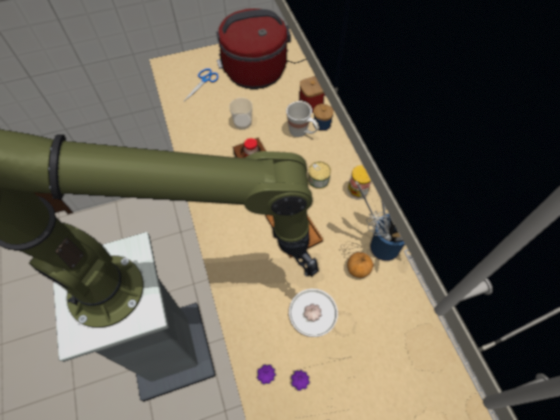

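View pics/c10.png

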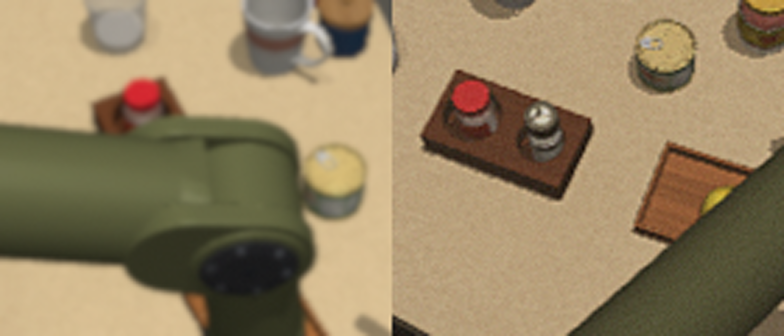

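```bash
python3 -m handwheel '[[-0.8,0.5,0,0,1],[-1,0.8,0,0,1],[-1,0.8,0,0,1],[-1,0.8,0,0,1],[-1,0.8,0,0,1],[-1,1,0,0,1],[-1,1,0,0,1],[-0.8,1,0,0,1],[-0.8,1,0,0,1],[-0.5,0.8,0,0,1]]'; python3 -m handwheel '[[-0.4,0.8,0,0,1],[-0.4,0.8,0,0,1],[-0.4,0.8,0,0,1],[-0.4,0.6,0,0,1],[0,0,0,0,1],[0,0,0,0,1]]'
python3 - <<'E'
from h import *
np.set_printoptions(precision=1,suppress=True)
S=snap("side","s11.png");T=snap("top","t11.png")
cv2.imwrite("pics/c11.png",cv2.resize(np.hstack([S["color"][110:230,200:340],T["color"][140:260,180:320]])[:,:,::-1],None,fx=2.8,fy=2.8,interpolation=cv2.INTER_CUBIC))
E
```

```text
clock: 28.45
ee_pos: [406.8, -437.8, 216.4]
eef_rot: [3.092, -0.062, 0.407]
wrist_force: [0.3, 0.2, -0.0]
gripper_width: 85.1
clock: 29.05
ee_pos: [404.4, -517.3, 217.8]
eef_rot: [3.096, -0.066, 0.415]
wrist_force: [0.8, 0.7, -0.3]
gripper_width: 85.3
```

View pics/s11.png

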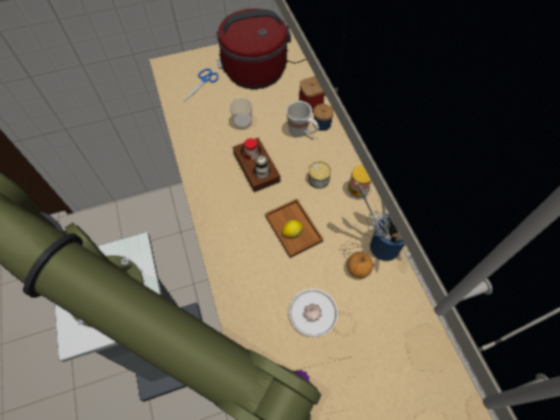

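View pics/c11.png

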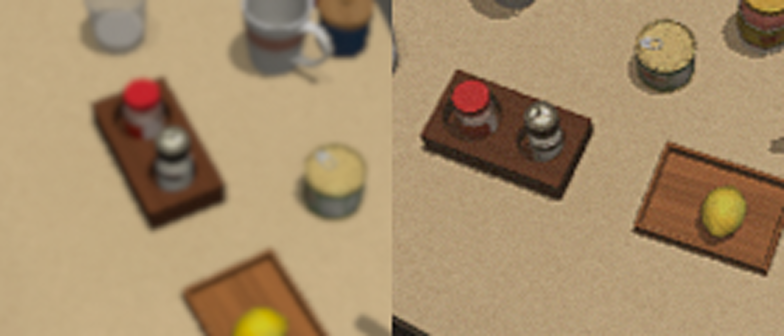

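All four are in place, jars upright in their wells (side (251,147),(262,167)), lemon (292,228), garlic (312,312), bystanders where they were. A numeric check by lid positions:

```bash
python3 - <<'E'
from h import *
np.set_printoptions(precision=1,suppress=True)
S=snap("side");T=snap("top")
fs=lambda x,y:np.array([x/2.8+200-.3,y/2.8+110-.3]);ft=lambda x,y:np.array([(x-392)/2.8+180-.3,y/2.8+140-.3])
c,s=np.cos(.113),np.sin(.113)
def loc(p):
    d=np.asarray(p)[:2]-[555,279.8];return np.array([c*d[0]+s*d[1],-s*d[0]+c*d[1]])
for n,a,b,h in(("stout",fs(142,94),ft(471,97),92),("slim",fs(171,141),ft(541,117),110)):
    x,e=tri(S,a,T,b);print(n,x,e,"stand xy",loc(x),loc(plane(S,a,h)[0]),loc(plane(T,b,h)[0]))
a=blob(S,(20,150,80),(35,255,255),(275,210,310,245));b=blob(T,(20,150,80),(35,255,255),(280,195,320,230))
print("lemon",tri(S,cen(a),T,cen(b)))
print("garlic",plane(S,(312,312),31),plane(T,(366,262),31),"dish 557.7 -265")
print("onion",plane(S,(360,264),44)," state",r.get_state()["wrist_force"],r.get_state()["joint_velocities"])
E
```

```text
stout [550.5 319.5  93.5] [0.7] stand xy [ 0.  39.9] [ 0.9 41.4] [ 0.2 40.2]
slim [558.6 224.8 117. ] [0.3] stand xy [ -2.6 -55.1] [ -0.6 -50. ] [  0.1 -53.1]
lemon (array([586.1,  -2.8,  42.3]), array([0.1]))
garlic [[ 552.5 -267.    31. ]] [[ 551.6 -270.2   31. ]] dish 557.7 -265
onion [[ 736.2 -181.3   44. ]]  state [ 0.  -0.3  0.9] [ 0.  0.  0. -0.  0. -0.  0.]
```

```bash
python3 - <<'E'
from h import *
S=snap("side");T=snap("top")
def k(d,b):
    x0,y0,x1,y1=b;im=cv2.resize(d["color"][y0:y1,x0:x1,::-1],None,fx=6,fy=6,interpolation=cv2.INTER_CUBIC)
    c,s=np.cos(.113),np.sin(.113)
    for y,rad,h in((-46,29,8),(46,36,8),):
        ctr=np.array([555-s*y,279.8+c*y])
        for z,col,rr in((40,(0,255,0),rad),):
            t=np.linspace(0,6.28,60);p=proj(d,np.c_[ctr[0]+rr*np.cos(t),ctr[1]+rr*np.sin(t),0*t+z])
            cv2.polylines(im,[(((p-[x0,y0]+.5)*6)).astype(int)],True,col,1)
        l=proj(d,[[*ctr,8],[*ctr,110 if y<0 else 92]]);l=((l-[x0,y0]+.5)*6).astype(int)
        cv2.line(im,tuple(map(int,l[0])),tuple(map(int,l[1])),(255,255,0),1)
    return im
cv2.imwrite("pics/c12.png",np.hstack([k(S,(225,130,290,195)),k(T,(187,155,252,220))]))
E
```

```text
(no output)
```

View pics/c12.png

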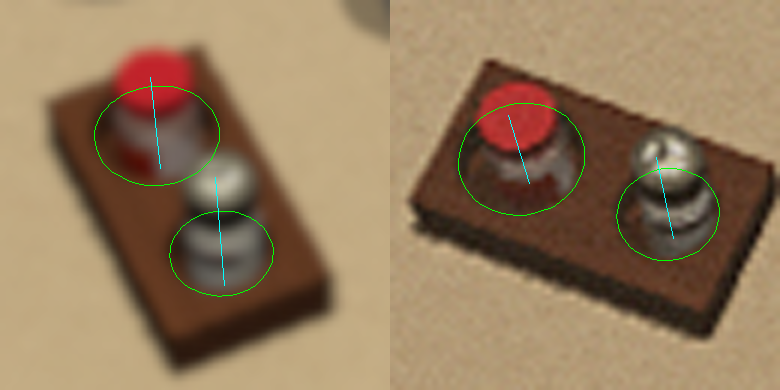

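Both jars' axes line up with the vertical axes I drew at the well centres, a few mm off centre and upright, so I'm handing in.

```bash
python3 -c "
from bench import r
print(r.hand_in(), r.get_state()['clock'])"
```

```text
the job is handed in; nothing more can be done
the job is handed in; nothing more can be done
```

All four things are put away, and the job was handed in at about 29 s on the robot's clock with the gripper open and clear. The garlic is in the white dish, the lemon in the tray, the stout jar in the large well and the slim jar in the small well. No verdict is reported, so what follows is from my last pictures.

- **Jars:** both stand upright on the well floors. The stout jar is about 5 mm off its well centre along the stand's y axis. The slim jar is about 4–9 mm off, depending on the view, against the 12 mm limit. One check disagreed: triangulating the slim jar's lid gave z = 117 mm where 110 mm is expected. I put this down to pixel picking, because at release the weight came off the wrist at the expected floor height and its axis matches the vertical in both views.
- **Lemon and garlic:** the lemon is about 17 mm from the tray centre and the garlic about 6 mm from the dish centre. Triangulating the lemon gave a centre height of 42 mm; about 33 mm is expected, and the limit is 43 mm. It read 9 mm high before the grasp too (36 mm against 27 mm), so I take this as a bias from the shading of the colour mask. The pictures show it lying flat in the tray.
- **Bystanders:** the onion, tin and tumbler look unmoved in the final pictures, but I did not re-measure them. The purple garlics were not touched.

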